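Catch the run-off from a viscometer spindle over the balance

TASK

Set the small empty beaker upright in the middle of the balance pan, gently, and let go of it. Then draw the tall spindle out of the stand and hold it with its bob end over the middle of the beaker's mouth, a few centimetres above the rim and touching nothing else, the spindle leaning about halfway between upright and level so that it drips into the beaker. The job finishes while you are still holding it there; leave the short spindle, the sample bottles and the jug where they are.

Things in the scene. Friction and masses are not known exactly. Their poses are not given: they have to be found in the camera images.
- balance: White laboratory top-pan balance, fixed: case 240 mm (own x) by 190 mm (own y), case top 54 mm above the bench; a low grey display strip 62 mm high runs along the end at own -x. Origin on the bench under the middle of the case. Its round steel pan is centred 40 mm from the origin towards own +x.
- pan_top (a point): Centre of the upper face of the round steel pan (120 mm diameter, 5 mm thick), 72 mm above the bench when empty. Moves with the pan.
- pan (a joint): How far the balance pan is pressed down, m: 0 empty. A spring of 400 N/m carries it (the beaker sinks it about 2 mm); it meets a hard stop at 0.008.
- beaker: Small open white plastic beaker, straight-walled: 52 mm outside diameter, 70 mm tall, wall 2.5 mm, floor 4 mm, about 80 g. Origin at the centre of its underside, z up. Starts upright on the bench.
- beaker_rim (a point): Centre of the beaker's mouth, level with its rim, 70 mm above the beaker's origin.
- stand: Black plastic spindle stand, fixed: block 70 mm (own x) by 190 mm (own y), 60 mm high, origin under its centre. Three upward sockets, 21 mm in diameter and 50 mm deep, lie along own y at -60, 0 and +60 mm. The spindles stand in those at 0 and +60, either way round; the one at -60 is empty.
- spindle: The tall steel spindle, 154 mm long, about 150 g, round: a bob at the lower end (18 mm diameter, 50 mm long), a 6 mm shaft 80 mm long, and a knurled nut at the top (16 mm diameter, 24 mm long). Origin at the centre of the bob's lower end face; own z runs from bob to nut. Starts upright in a socket, lower end 10 mm and top 164 mm above the bench.
- spindle_grip (a point): Middle of the tall spindle's knurled nut, where to grip it: 142 mm along own z from the origin.
- short_spindle: The short steel spindle, to be left alone: the same bob and nut with a 36 mm shaft, 110 mm long, top 120 mm above the bench. Origin at the centre of the bob's lower end face.
- bottle_a: Clear capped sample bottle, 42 mm diameter, 85 mm tall, standing on the bench beyond the work; leave alone. Origin at the centre of its underside.
- bottle_b: Second clear capped sample bottle, 42 mm diameter, 85 mm tall, standing on the bench to the robot's right; leave alone. Origin at the centre of its underside.
- jug: White plastic jug with a side handle at its own +y, 90 mm diameter, 110 mm tall, standing on the bench beyond the stand; leave alone. Origin at the centre of its underside.
There are look-alikes about, which are no part of the job. Leave any green or purple look-alike of the spindle alone.

How it is judged:
By the outcome, as a careful person would: the job done as asked, in the order asked, and still so for the second after the job is handed in, while the arm keeps its last pose, push and grip.
It also fails if it takes over 58 s, if anything falls off the work surface, if the arm or the gripper's body presses on something with over 40 N, if the wrist force passes 120 N, or if a joint passes its speed limit or range.

ROBOT

A 7-joint arm with a two-finger parallel gripper is mounted at the origin on the work surface. World frame = base frame: x ahead of the robot, y to its left, z up, the work surface at z = 0. Lengths are in m, angles in rad, forces in N, time in s.
With the tool pointing down it reaches from about 0.375 to 0.925 m from the base axis. Payload 3.1 kg.
Tool frame: the origin (TCP) lies between the finger pads; the fingertips stand 19 mm ahead of it and the grasp point (between the pads) is the TCP; z points along the fingers, y is the line along which they close (so a half turn about z gives the same grasp; the last joint's range is limited). The gripper opens to 85 mm and grips with 20 to 120 N. Pads are 22 mm wide; open, the fingers measure 114 mm over their backs; the gripper's body (76 mm by 85 mm) begins 54 mm behind the grasp point. The pads swing forward as they close: fully open they stand 13 mm farther back than shut.
Start: joints at [1.213, 0.383, 0.044, 1.598, -0.018, 1.161, -0.05], TCP at [0.167, -0.628, 0.25] pointing down, gripper open.
Joint ranges: [-2.61, 2.61], [-0.41, 2.15], [-1.48, 1.57], [0, 2.5], [-1.57, 4.71], [0.05, 1.97], [-2.85, 2.85]. Speed limits (rad/s): [2.79, 2.79, 3.14, 3.14, 3.14, 3.14, 3.14].

INTERFACE

Orientations are given as a unit quaternion [x, y, z, w].
In Python, from bench import move_ptp, movel, move_j, move_gripper, pause, inverse_kinematics, read_camera, camera_params, MotionError, sign_off, look_for, tip_of, read_time_s, read_qpos, read_joint_vel, read_effort, read_eef_pos, read_tcp_rot, read_ft_force, read_ft_torque, read_finger_gap, read_grasp_force gives the robot as it stands. Calls block until the motion is done:
- move_ptp(position, orientation): joint-space move of the TCP to a pose.
- movel(position, orientation=None, speed=0.15): straight line of the TCP; orientation=None keeps the orientation; speed is the mean speed in m/s.
- move_j(angles): joint-space move.
- move_gripper(opening, effort=None): finger opening in m; effort is the grip in N (None keeps the last); returns when the fingers have stopped.
- pause(seconds).
- inverse_kinematics(position, orientation): joint angles nearest the present ones, or None.
- read_camera(name): name is "side" or "top" or "wrist"; returns the picture (400x640x3 uint8, red, green, blue); there is no depth.
- camera_params(name): a dict with "K" (3x3 intrinsics, pixels), "camera_from_world" (4x4, takes a point from world to camera coordinates). Camera axes: x right, y down, z forward; pixel columns grow to the right and rows downward; lengths in m; the calibration is good to about 2 mm. The wrist camera is an equidistant fisheye: a pixel r from the principal point sees the ray r / f radians off the axis. A picture is of the moment at which its call begins: read the wrist's pose just before it. camera_params takes no time and is no camera call; for the wrist camera it gives the pose at the moment of the call.
A pose or a line that the arm cannot do raises MotionError and nothing moves.
- sign_off(): hands the job in; it is judged then, once.
Trained networks look in the newest picture that a camera, given by its name, has taken for a name from the list of things; names that differ only in an ending like _2 or _b are one class to them, and where a whole thing is asked for, a point or a joint stands for the part that bears it (a point fixed in the world has none). Each returns a list of dicts, best first, with "confidence" (0 to 1); they miss things now and then, are a little off and sometimes report something else, mostly with a low value. They report only what shows in the picture. A call takes as long as a camera call. They do not tell look-alikes from the thing itself.
- look_for(camera, name): "at" ([column, row] in pixels, amid what is visible of it).
- tip_of(camera, name): "at" ([column, row] in pixels: a listed point, or the origin of a listed thing).
Readings, each from a call of its own:
- read_time_s(): time.
- read_qpos(): joint angles.
- read_joint_vel(): joint speeds.
- read_effort(): joint torques, N m.
- read_eef_pos(): TCP position.
- read_tcp_rot(): TCP orientation.
- read_ft_force(): force on the tool from outside, world axes, zero at the start.
- read_ft_torque(): the same for the moment, N m.
- read_finger_gap(): finger opening in m.
- read_grasp_force(): force on a finger pad.
Only numpy, scipy, OpenCV 4.12 (cv2) and the standard library are available. Lean on these libraries where they do the work, as an engineer would, in place of code of your own. Each camera call takes 0.05 s, during which the arm holds its last target. There are 200 camera calls.

## Working session

There is one attempt and no reset: what is moved stays moved. The work goes in short steps, each a Python script; the robot and the scene stay as the last script left them, time stands still between calls to the robot, and variables do not carry over. Pictures are saved under pics/ and viewed, at most 10 in all, crops included, and the job is handed in when it is done.

```bash
mkdir -p pics; ls
cat > h.py <<'E'
from bench import *
import numpy as np, cv2
from scipy.spatial.transform import Rotation as R
def project(cam,p):
    c=camera_params(cam);q=c["camera_from_world"]@np.r_[p,1];u=c["K"]@q[:3];return u[:2]/u[2]
def back(cam,px,z,c=None):
    c=c or camera_params(cam);K=np.array(c["K"]);T=np.array(c["camera_from_world"])
    d=np.array([(px[0]-K[0,2])/K[0,0],(px[1]-K[1,2])/K[1,1],1.])
    if cam=="wrist":
        r=np.hypot(d[0],d[1]);d=np.array([*(d[:2]*np.sin(r)/max(r,1e-9)),np.cos(r)])
    d=T[:3,:3].T@d;o=-T[:3,:3].T@T[:3,3]
    return o+d*(z-o[2])/d[2]
E
python3 - <<'E'
from h import *
for c in ["side","top"]:
    cv2.imwrite(f"pics/{c}0.png",read_camera(c)[:,:,::-1])
    p=camera_params(c);T=np.array(p["camera_from_world"]);print(c,-T[:3,:3].T@T[:3,3],T[2,:3])
for n,z in [("beaker",0),("beaker_rim",.07),("pan_top",.072),("balance",0),("stand",0),("spindle_grip",.152),("spindle",.01),("short_spindle",.01),("bottle_a",0),("jug",0)]:
  for c in ["side","top"]:
    for d in tip_of(c,n)[:4]: print(n,c,np.round(d["at"]),round(d["confidence"],2),np.round(back(c,d["at"],z),3))
E
```

```text
pics
side [ 0.11075177 -1.11346078  0.98813212] [ 0.28133798  0.74675729 -0.60266283]
top [ 0.37499887 -0.06093315  1.22813775] [ 0.14431153  0.02329522 -0.98925806]
beaker side [291. 245.] 0.74 [ 0.438 -0.045  0.   ]
beaker top [313. 240.] 0.63 [ 0.439 -0.046  0.   ]
beaker_rim side [285. 225.] 0.67 [ 0.426 -0.038  0.07 ]
beaker_rim side [357. 278.] 0.19 [ 0.524 -0.299  0.07 ]
beaker_rim top [379. 195.] 0.64 [ 0.557 -0.214  0.07 ]
beaker_rim top [314. 236.] 0.56 [ 0.446 -0.049  0.07 ]
pan_top side [293. 172.] 0.56 [0.534 0.204 0.072]
pan_top top [218. 190.] 0.82 [0.557 0.207 0.072]
balance side [287. 186.] 0.63 [0.519 0.235 0.   ]
balance top [216. 213.] 0.73 [0.506 0.223 0.   ]
stand side [357. 274.] 0.61 [ 0.562 -0.222 -0.   ]
stand top [377. 199.] 0.59 [ 0.557 -0.217  0.   ]
spindle_grip side [356. 235.] 0.71 [ 0.548 -0.235  0.152]
spindle_grip side [323. 254.] 0.7 [ 0.446 -0.267  0.152]
spindle_grip top [388. 157.] 0.55 [ 0.638 -0.225  0.152]
spindle_grip top [385. 188.] 0.53 [ 0.562 -0.217  0.152]
spindle_grip top [400. 232.] 0.42 [ 0.457 -0.254  0.152]
spindle side [323. 294.] 0.63 [ 0.449 -0.264  0.01 ]
spindle side [356. 272.] 0.62 [ 0.557 -0.225  0.01 ]
spindle top [380. 170.] 0.47 [ 0.635 -0.225  0.01 ]
spindle top [378. 197.] 0.39 [ 0.561 -0.22   0.01 ]
spindle top [395. 241.] 0.39 [ 0.442 -0.265  0.01 ]
short_spindle top [357. 195.] 0.55 [ 0.565 -0.161  0.01 ]
bottle_a side [287. 358.] 0.94 [ 0.302 -0.406  0.   ]
bottle_a side [365. 210.] 0.7 [0.704 0.023 0.   ]
bottle_a top [291. 143.] 0.6 [0.708 0.025 0.   ]
bottle_a top [445. 294.] 0.56 [ 0.306 -0.4    0.   ]
jug side [420. 261.] 0.81 [ 0.744 -0.243  0.   ]
jug top [382. 134.] 0.59 [ 0.741 -0.23   0.   ]
```

Run:
```python
import cv2
a=cv2.imread("pics/top0.png")[90:330,150:470];b=cv2.imread("pics/side0.png")[130:380,200:480]
cv2.imwrite("pics/a.png",cv2.resize(a,None,fx=2.5,fy=2.5));cv2.imwrite("pics/b.png",cv2.resize(b,None,fx=2.4,fy=2.4))
```

```text
(no output)
```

View pics/a.png

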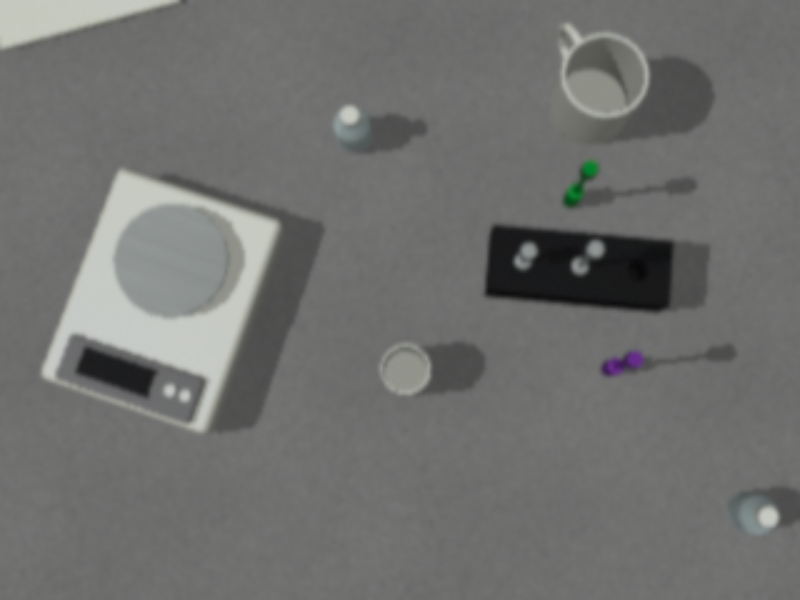

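View pics/b.png

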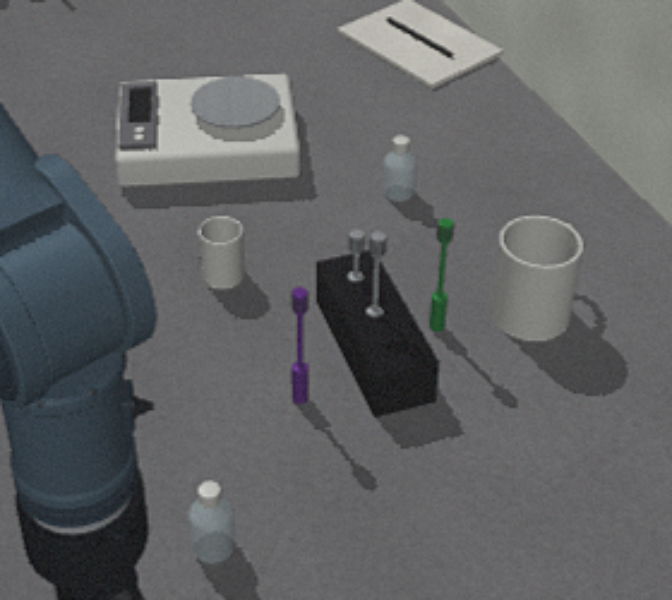

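The tall steel spindle is in the stand's middle socket, at about crop (595,249) in the top view. The short one is at (528,251), with the green one behind the stand and the purple one in front. The beaker is at (405,369) and the pan centre at (171,261), which is pixel (218.4,194.4) in the full picture. Next I'll check reach for the final pose and move over the beaker.

```bash
cat >> h.py <<'E'
def down(yaw,tilt=0,az=0):
    # closing axis at world angle yaw; tool z tilted from down towards azimuth az
    y=np.array([np.cos(yaw),np.sin(yaw),0]);z=np.array([0,0,-1.]);x=np.cross(y,z)
    r=R.from_rotvec(tilt*np.array([np.sin(az),-np.cos(az),0.]))
    return (r*R.from_matrix(np.c_[x,y,z])).as_quat()
E
python3 - <<'E'
from h import *
print(R.from_quat(read_tcp_rot()).as_matrix().round(2),read_time_s())
print("pan",back("top",(218.4,194.4),.072))
for d in (-90,-45,0,45,90,135):
    q=inverse_kinematics([.44,-.047,.2],down(np.radians(d)));print("beaker",d,None if q is None else np.round(q,2))
b=np.array([.546,.205,.175])
for azd in range(-180,180,30):
    az=np.radians(azd);p=b+.142*np.array([-np.cos(az)*.707,-np.sin(az)*.707,.707])
    for k in (0,90,180,270):
        q=inverse_kinematics(p,down(az+np.radians(k),np.pi/4,az))
        if q is not None: print(azd,k,np.round(q,2))
E
```

```text
[[ 0.97  0.26  0.  ]
 [ 0.26 -0.97  0.  ]
 [ 0.   -0.   -1.  ]] 1.1
pan [0.54657305 0.20421413 0.072     ]
beaker -90 [ 0.58  0.08 -0.58  2.1   0.05  0.97 -1.6 ]
beaker -45 [ 0.62  0.08 -0.62  2.1   0.06  0.97 -0.82]
beaker 0 [ 0.66  0.09 -0.67  2.1   0.07  0.97 -0.04]
beaker 45 [ 0.71  0.09 -0.72  2.1   0.07  0.98  0.74]
beaker 90 [ 0.74  0.1  -0.75  2.1   0.08  0.98  1.52]
beaker 135 [ 1.18  0.21 -1.23  2.08  0.23  1.    2.18]
-90 0 [-0.99  0.64  0.26  1.37  0.4   1.7  -2.36]
-90 90 [-0.36  0.75 -0.74  1.33  0.85  1.96 -1.11]
-90 180 [-0.43  0.71 -0.61  1.33  0.78  1.92  0.5 ]
-90 270 [-0.43  0.71 -0.61  1.33  0.78  1.92  2.08]
-60 0 [-0.99  0.38  0.04  1.74  0.69  1.44 -2.24]
-60 90 [-0.07  0.75 -1.25  1.7   1.19  1.91 -0.96]
-60 180 [-0.07  0.75 -1.25  1.7   1.19  1.91  0.61]
-60 270 [-0.07  0.75 -1.25  1.7   1.19  1.91  2.18]
-30 0 [-0.64  0.11 -0.39  2.1   0.94  1.15 -2.05]
-30 90 [-0.04  0.21 -1.04  2.08  1.05  1.25 -0.54]
-30 180 [-0.04  0.21 -1.04  2.08  1.05  1.25  1.03]
-30 270 [ 0.12  0.29 -1.24  2.07  1.11  1.33  2.57]
0 0 [ 0.38 -0.36 -1.04  2.37  0.51  0.39 -1.16]
0 90
[... 407 characters left out ...]
6 -0.01 -0.48  2.22 -1.03  0.85 -1.33]
60 270 [ 0.81 -0.   -0.73  2.21 -1.02  0.85  0.24]
90 0 [ 0.69  0.35 -0.66  1.86 -0.64  1.14  1.94]
90 90 [ 0.3   0.29 -0.2   1.87 -0.78  1.21 -2.66]
90 180 [ 0.44  0.3  -0.37  1.87 -0.74  1.19 -1.13]
90 270 [ 0.72  0.36 -0.7   1.85 -0.62  1.13  0.35]
120 0 [ 0.79  0.92 -1.25  1.46  0.09  1.46  1.72]
120 90 [ 0.22  0.56 -0.26  1.49 -0.53  1.54 -2.51]
120 180 [ 0.3   0.58 -0.37  1.48 -0.48  1.52 -0.98]
120 270 [ 0.57  0.68 -0.8   1.47 -0.26  1.47  0.42]
150 0 [ 0.45  1.1  -1.26  1.09  0.29  1.89  1.96]
150 90 [ 0.13  0.81 -0.43  1.12 -0.23  1.85 -2.37]
150 180 [ 0.15  0.81 -0.48  1.11 -0.21  1.84 -0.82]
150 270 [ 0.3   0.9  -0.8   1.1  -0.02  1.84  0.62]
```

Run:
```python
from h import *
move_ptp([.44,-.047,.2],down(0)); pause(.2)
c=camera_params("wrist");im=read_camera("wrist");cv2.imwrite("pics/w1.png",im[:,:,::-1])
for n,z in [("beaker",0),("beaker_rim",.07),("pan_top",.072)]:
    for d in tip_of("wrist",n)[:3]: print(n,np.round(d["at"]),round(d["confidence"],2),back("wrist",d["at"],z,c).round(4))
print(read_time_s(),read_eef_pos(),read_finger_gap())
```

```text
beaker [318. 170.] 0.68 [ 0.4436 -0.0404  0.    ]
beaker_rim [404. 311.] 0.5 [ 0.5318 -0.1726  0.07  ]
pan_top [319. 186.] 0.31 [ 0.4441 -0.0409  0.072 ]
3.8 [ 0.44001315 -0.04715752  0.19999948] 0.08532713002654242
```

View pics/w1.png

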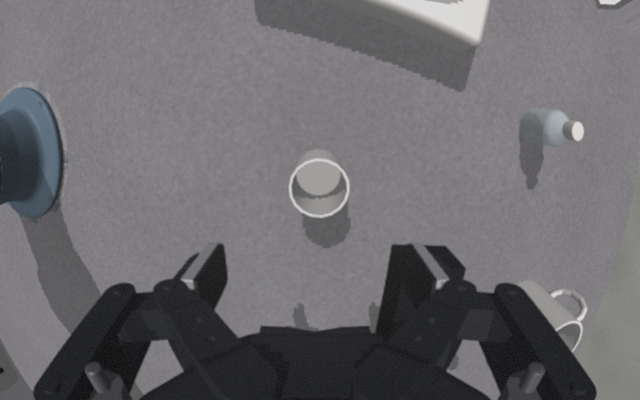

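The wrist view shows the beaker's rim centred at (319,187), which puts it at about (0.444, -0.041). I'll grasp it there, lift, and look at the pan on the way.

Run:
```python
from h import *
q=down(0)
movel([.444,-.0415,.1],q,.2); movel([.444,-.0415,.047],q,.1)
print(read_ft_force()); move_gripper(.04,25); print(read_finger_gap(),read_grasp_force())
movel([.444,-.0415,.2],q,.2); print(read_ft_force(),read_finger_gap())
move_ptp([.546,.10,.24],q); pause(.2)
c=camera_params("wrist");im=read_camera("wrist");cv2.imwrite("pics/w2.png",im[:,:,::-1])
for d in tip_of("wrist","pan_top")[:3]: print(np.round(d["at"]),round(d["confidence"],2),back("wrist",d["at"],.072,c).round(4))
print(read_time_s(),read_grasp_force(),read_ft_force())
```

```text
[-0.075943   -0.07337701 -0.34573595]
0.052102427458442416 25.88491167873144
[ 0.57746826 -0.12148502 -1.05840847] 0.051666582686031526
[320.  73.] 0.87 [0.5507 0.2023 0.072 ]
7.5083 26.30322089418769 [ 0.39774044  0.09199507 -1.41896684]
```

View pics/w2.png

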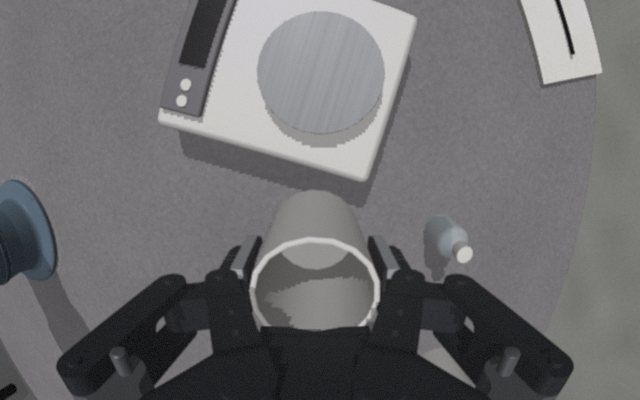

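The pan's ellipse is centred at (321,73). The held beaker's rim is centred at about (315,288), upright between the pads. Next is placing it.

Run:
```python
from h import *
q=down(0)
print("rim-TCP",back("wrist",(315,288),.263)-read_eef_pos())
x,y=.549,.203
move_ptp([x,y,.19],q); pause(.3); f0=read_ft_force()[2]
movel([x,y,.126],q,.12)
for z in np.arange(.124,.113,-.001):
    movel([x,y,z],q,.02); f=read_ft_force()[2]-f0
    print(round(z,3),round(f,2),end="; ")
    if f>.6: break
move_gripper(.075,25); pause(.3); print(read_time_s(),read_finger_gap())
movel([x,y,.19],q,.12); movel([x,y-.1,.24],q,.25); pause(.1)
im=read_camera("wrist");cv2.imwrite("pics/w3.png",im[:,:,::-1]);print(read_time_s())
```

```text
rim-TCP [0.00046061 0.00334545 0.02339913]
0.124 0.75; 9.9333 0.07500089421544158
11.3833
```

View pics/w3.png

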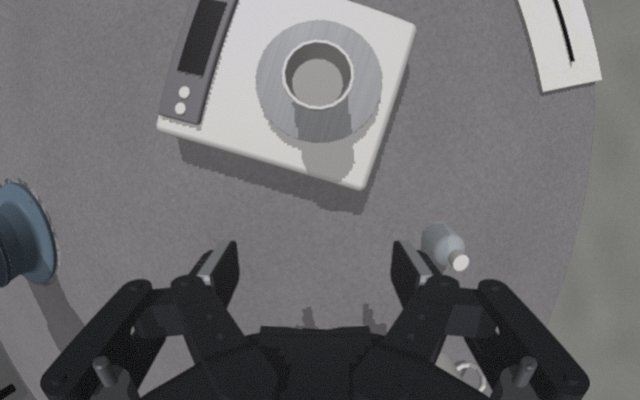

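The beaker stands upright on the pan: rim centre (318,74), floor (317,85), pan ellipse centre about (319,81). I'll check the centring in numbers and go and look at the spindle.

Run:
```python
from h import *
tip=lambda n:[(np.round(d["at"],1),round(d["confidence"],2)) for d in tip_of("wrist",n)[:2]]
print(tip("beaker"),tip("beaker_rim"),tip("pan_top"))
for p,z in [((318,74),.14),((317,85),.074),((319.5,81),.07)]: print(back("wrist",p,z))
q=down(0)
movel([.52,-.05,.26],q,.3); move_ptp([.56,-.29,.26],q); pause(.2); move_gripper(.045,60)
c=camera_params("wrist");im=read_camera("wrist");cv2.imwrite("pics/w4.png",im[:,:,::-1])
for n,z in [("spindle_grip",.152)]:
    for d in tip_of("wrist",n)[:5]: print(n,np.round(d["at"]),round(d["confidence"],2),back("wrist",d["at"],z,c).round(4))
print(read_time_s())
```

```text
[(array([320.6,  84.3]), 0.8)] [(array([316.6,  71.6]), 0.6)] [(array([317.5,  80.2]), 0.16)]
[0.55048644 0.20003745 0.14      ]
[0.55016917 0.19827014 0.074     ]
[0.5524993 0.2024826 0.07     ]
spindle_grip [413. 112.] 0.81 [ 0.6349 -0.2205  0.152 ]
spindle_grip [191. 166.] 0.63 [ 0.4618 -0.2614  0.152 ]
spindle_grip [312. 112.] 0.55 [ 0.5582 -0.2221  0.152 ]
13.8667
```

View pics/w4.png

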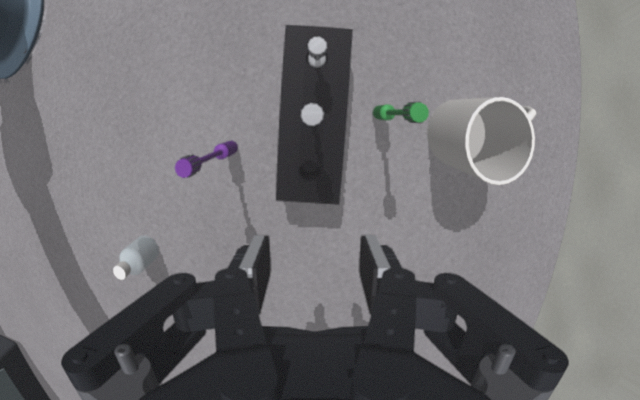

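The tall spindle's nut is centred at (312,113), with the short one at (317,46) and the coloured look-alikes well to either side.

Run:
```python
from h import *
q=down(0)
t=back("wrist",(312,113.5),.164);x,y=t[:2];print(t)
movel([x,y,.22],q,.2); pause(.2); f0=np.array(read_ft_force())
movel([x,y,.152],q,.1); print(read_ft_force()-f0)
move_gripper(0.005,40); print(read_finger_gap(),read_grasp_force(),read_ft_force()-f0)
move_gripper(0.005,110); print(read_finger_gap(),read_grasp_force(),read_ft_force()-f0)
movel([x,y,.215],q,.08); print(read_ft_force()-f0)
movel([x,y,.30],q,.15); pause(.2); print(read_ft_force()-f0,read_finger_gap(),read_time_s())
im=read_camera("side");cv2.imwrite("pics/s5.png",cv2.resize(im[100:300,220:480,::-1],None,fx=3,fy=3))
```

```text
[ 0.55834383 -0.22355515  0.164     ]
[-0.88639574  0.19842382 -1.07316753]
0.014532538682811739 38.929837346076965 [-0.97765166  0.00735656  2.05628632]
0.013077732743443479 107.25057005882263 [-1.16969543  0.35485856  5.79064824]
[-0.463646    0.22549544 -1.82788135]
[-1.2118353   1.57168169 -2.51793458] 0.013190897827380744 17.8917
```

View pics/s5.png

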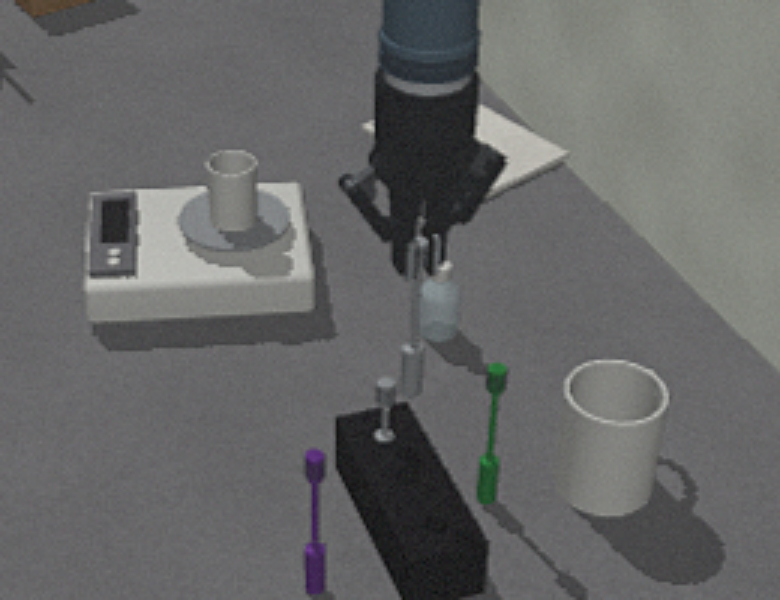

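The tall spindle is drawn and held, with the bob at about (411,370) clear of the stand, and the beaker stands on the pan. Next I'll tilt it and approach the beaker.

Run:
```python
from h import *
qf=down(0,np.pi/4,np.pi/2)
print(project("side",np.array(read_eef_pos())-[0,0,.142]), "seen 357,230")
movel([.55,-.12,.33],down(0),.15)
movel([.55,-.02,.33],qf,.08); pause(.3)
movel([.55,.06,.31],qf,.1);pause(.3)
ims=[]
for c,(u0,u1,v0,v1) in (("side",(230,360,100,220)),("top",(150,280,120,240))):
    im=read_camera(c)[v0:v1,u0:u1,::-1]; ims.append(cv2.resize(im,(400,369),interpolation=cv2.INTER_CUBIC))
    p=np.array(read_eef_pos());d=R.from_quat(read_tcp_rot()).as_matrix()[:,2]
    for n,w in (("bob",p+.142*d),("bobtop",p+.092*d),("rim",np.array([.55,.2005,.14]))):
        print(c,n,((project(c,w)-[u0,v0])*400/(u1-u0)).round(1))
    for n in("spindle","beaker_rim"): print(n,[((np.array(e["at"])-[u0,v0])*400/(u1-u0)).round(1) for e in tip_of(c,n)[:4]])
cv2.imwrite("pics/f6.png",np.hstack(ims)); print(read_finger_gap(),read_grasp_force(),read_time_s())
```

```text
[357.45640672 229.66323987] seen 357,230
side bob [219.7 123.4]
side bobtop [231.5 108.1]
side rim [207.9 164.6]
spindle [array([462.5, 506.8]), array([280.6, 604.9]), array([218.2, 126.5])]
beaker_rim [array([207.7, 171.7]), array([389.2, 544.6])]
top bob [228.8 197.8]
top bobtop [267.4 190.6]
top rim [196.7 211.8]
spindle [array([225.8, 204.6])]
beaker_rim [array([194.2, 210.8])]
0.013185721947580775 107.46300101280212 22.0917
```

View pics/f6.png

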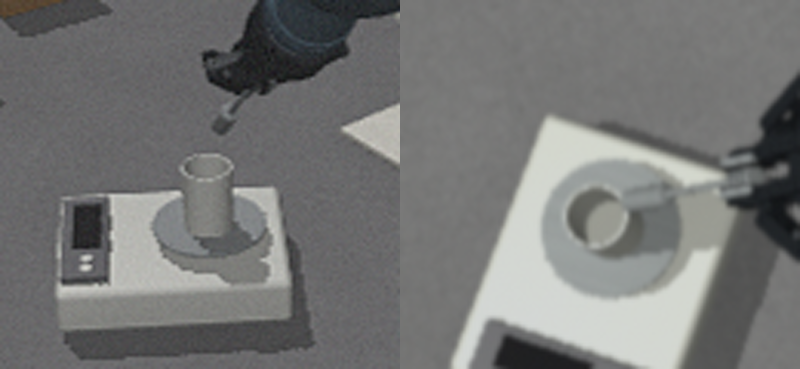

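The spindle leans about 45°, and its bob end is near the predicted points: side (218,127), top (227,199). The rim is centred at (208,167) side and (197,215) top, so I can move straight to the final pose.

Run:
```python
from h import *
qf=down(0,np.pi/4,np.pi/2)
movel([.549,.0995,.277],qf,.06); pause(.8)
ims=[]
for c,(u0,u1,v0,v1) in (("side",(250,330,110,184)),("top",(180,260,150,224))):
    im=read_camera(c)[v0:v1,u0:u1,::-1]; ims.append(cv2.resize(im,(400,370),interpolation=cv2.INTER_CUBIC))
    p=np.array(read_eef_pos());d=R.from_quat(read_tcp_rot()).as_matrix()[:,2]
    for n,w in (("bob",p+.142*d),("rim",np.array([.55,.2,.14]))): print(c,n,w.round(4),((project(c,w)-[u0,v0])*5).round(1))
cv2.imwrite("pics/f7.png",np.hstack(ims)); print(read_finger_gap(),read_grasp_force(),read_time_s(),read_ft_force())
```

```text
side bob [0.549  0.1999 0.1766] [234.5 167.4]
side rim [0.55 0.2  0.14] [238.  217.9]
top bob [0.549  0.1999 0.1766] [153.1 183.6]
top rim [0.55 0.2  0.14] [170.7 194.2]
0.01283687598342375 107.46347308158875 24.0 [-0.04131138 -0.00777921 -1.92285872]
```

View pics/f7.png

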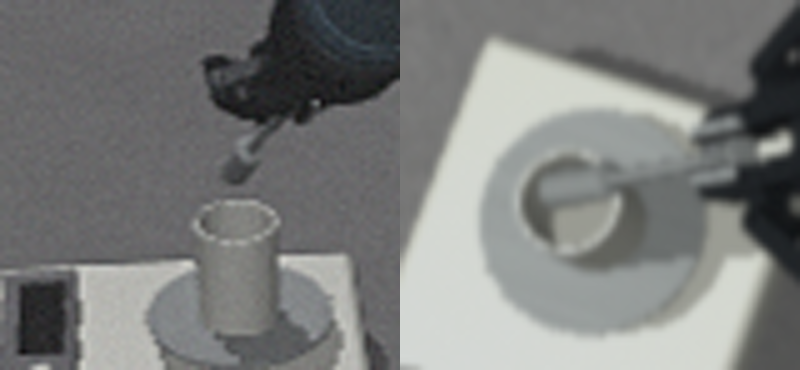

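The bob end is at side (235,172) and top (148,189). The mouth is centred at (236,221) and (171,200). Both are offset from prediction by the same small amount, so the bob is over the middle, about 35 mm above the rim and clear of everything. I'm handing it in.

```bash
python3 -c "
from bench import *
print(sign_off())"
```

```text
the job is handed in; nothing more can be done
None
```

I handed the job in at about 24 s: the beaker stands upright near the middle of the pan (within about 4 mm), and the tall spindle is held at about 45° with its bob end over the beaker's mouth, roughly 35 mm above the rim; I may have let go of the beaker up to about 5 mm above the pan, because noise may have tripped the contact check early.

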